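# Bring the cream jug round to the front of the lazy Susan

### The arm

A 6-joint arm with a two-finger parallel gripper is mounted at the origin on the work surface. World frame = base frame: x ahead of the robot, y to its left, z up, the work surface at z = 0. Lengths are in m, angles in rad, forces in N, time in s.
With the tool pointing down it reaches from about 0.225 to 0.875 m from the base axis. Payload 3.4 kg.
Tool frame: the origin (TCP) lies at the very end of the fingers, on their centre line; the grasp point (between the pads) lies 19 mm behind it; z points along the fingers, y is the line along which they close (so a half turn about z gives the same grasp; the last joint's range is limited). The gripper opens to 85 mm and grips with 20 to 120 N. Pads are 22 mm wide; open, the fingers measure 114 mm over their backs; the gripper's body (76 mm by 85 mm) begins 54 mm behind the grasp point. The pads swing forward as they close: fully open they stand 13 mm farther back than shut.
Start: joints at [-1.319, 0.276, 1.505, -0, 1.361, -0.121], TCP at [0.209, -0.536, 0.231] pointing down, gripper open.
Joint ranges: [-2.89, 2.89], [-0.75, 2.08], [0.22, 2.7], [-1.18, 4.32], [0.11, 2.71], [-2.7, 2.7]. Speed limits (rad/s): [2.57, 2.57, 3.14, 3.14, 3.14, 3.14].

### API

Orientations are given as a unit quaternion [w, x, y, z].
In Python, from rig import manip, get_image, camera_info gives the robot as it stands. The module is installed in compiled form; this text tells all that it offers.
- The arm moves only by the shell command python3 -m crank 'ROWS' [FORCE]. ROWS is a JSON object of lists of equal length, an entry for each row: "translation": the shift along the tool's x, y, z in mm, a list of three; "roll": the turn about the tool's z in rad; "fingers": the opening, from 0 (shut) to 1 (fully open). A call has 1 to 8 rows; each row shifts and turns the commanded pose from where the row before left it, along the tool's axes as they then stand; what a row does not reach is not made up. A row lasts 1/10 s, in which the tool goes at most 50 mm and 8.59 degrees, less where a joint would pass 70% of its speed; a pose out of reach is approached as far as the arm can. A call is refused whole if a number of a shift passes 50 or a number of a turn 0.15, either way. A call with a gripper value outside its range is refused whole. The fingers move at their own pace and stop on an object; FORCE is the grip in N (left out, the last holds). Time passes only in rows, so rows that do not move let the fingers close. It gives the time, the measured TCP pose, the force, the opening and the grip force at its end, in the units of the state.
- manip.get_state(): the state, without advancing time (a new reading comes with each control period).
- get_image(name): name is "side" or "top" or "wrist"; returns the picture (480x640x3 uint8, blue, green, red); there is no depth.
- camera_info(name): a dict with "mtx" (3x3 intrinsics, pixels), "rvec" (rotation vector, rad) and "tvec" (3), from world to camera coordinates, as OpenCV has them. Camera axes: x right, y down, z forward; pixel columns grow to the right and rows downward; lengths in m; the calibration is good to about 2 mm. A picture is of the moment at which its call begins: read the wrist's pose just before it. camera_info takes no time and is no camera call; for the wrist camera it gives the pose at the moment of the call.
- manip.sign_off(): hands the job in; it is judged then, once.
The state is a dict: "clock": time; "qpos": joint angles; "qd": joint speeds; "effort": joint torques, N m; "position": TCP position; "ee_rot": TCP orientation; "contact_force": force on the tool from outside, world axes, zero at the start; "moment": the same for the moment, N m; "width": finger opening in m; "gripper_force": force on a finger pad.
Only numpy, scipy, OpenCV 4.12 (cv2) and the standard library are available. Lean on these libraries where they do the work, as an engineer would, in place of code of your own. Each camera call takes 0.05 s, during which the arm holds its last target. There are 200 camera calls.

### The job

Turn the wooden lazy Susan, pushing its rim with the fingertips, until the little cream jug (the pot with a handle and a spout) stands at the very front, straight out from the tray's middle towards the robot's edge of the table. The pots just ride along: do not touch, lift, slide or tip anything that stands on the tray, leave the other things on the table where they are, and take the hand away when the tray is still.

Things in the scene. Friction and masses are not known exactly. Their poses are not given: they have to be found in the camera images.
- turntable: round brown wooden lazy Susan, 330 mm across; origin: centre of its flat floor, 30 mm above the table. Turns about the vertical there, either way, no end stops, with about 1 N at the rim, and stops almost at once when not pushed. Rim wall 12 mm thick, 150 to 162 mm from the centre, 26 mm high above the floor, broken by four finger gaps 90 degrees apart.
- gap0 (a point): middle of finger gap 0 in the turntable's rim, at floor height (30 mm above the table), 156 mm from the tray's centre; it turns with the tray. The gap is 60 mm wide along the rim, open above and outwards; a fingertip let down into it can push either way along the rim against a wall end.
- gap1 (a point): middle of finger gap 1 in the turntable's rim, at floor height (30 mm above the table), 156 mm from the tray's centre; it turns with the tray. The gap is 60 mm wide along the rim, open above and outwards; a fingertip let down into it can push either way along the rim against a wall end.
- gap2 (a point): middle of finger gap 2 in the turntable's rim, at floor height (30 mm above the table), 156 mm from the tray's centre; it turns with the tray. The gap is 60 mm wide along the rim, open above and outwards; a fingertip let down into it can push either way along the rim against a wall end.
- gap3 (a point): middle of finger gap 3 in the turntable's rim, at floor height (30 mm above the table), 156 mm from the tray's centre; it turns with the tray. The gap is 60 mm wide along the rim, open above and outwards; a fingertip let down into it can push either way along the rim against a wall end.
- susan_base: fixed round foot under the tray, 200 mm across, 14 mm high, mostly hidden by the tray; origin on the table under the tray's centre. Its axes are those of the table: the front of the turntable is its -x side, the side towards the robot's edge of the table.
- jug: small white ceramic cream jug, the only pot on the tray with a side handle and a spout: 60 mm across, 62 mm high, handle reaching 47 mm from its axis along its own +y, spout along its -y; it stands loose on the tray floor about 105 mm from the tray's centre; origin at the centre of its underside.
- sugar_bowl: white ceramic sugar bowl with a knobbed lid, 68 mm across, 63 mm high, loose on the tray about 105 mm from its centre; origin at the centre of its underside.
- egg_cup: white ceramic egg cup on a stem, 48 mm across, 62 mm high, loose on the tray about 105 mm from its centre; origin at the centre of its underside.
- ramekin: white ceramic ramekin with a fluted wall, 76 mm across, 42 mm high, loose on the tray about 105 mm from its centre; origin at the centre of its underside.
- crock: white ceramic crock, 108 mm across and 120 mm high, loose at the middle of the tray, filled with kitchen utensils that stand up to 250 mm above the tray floor and lean out to about 75 mm from its axis; origin at the centre of its underside.
- shaker: steel shaker, 74 mm across, 82 mm high, on the table to the left of the turntable; origin at the centre of its underside.
- salad_spinner: white plastic salad spinner, 244 mm across, 172 mm high to its knob, at the left of the table; origin at the centre of its underside.
- roasting_tin: dark steel divided roasting tin, 270 by 376 mm, 50 mm high, with tongs and a whisk lying in it (up to 85 mm high), at the right of the table; origin at the centre of its underside.
Things that resemble listed ones, but are neither listed nor needed, are in the scene too. What is shaped like the sugar_bowl but blue or purple is not meant.

How it is judged:
On the way:
1. the fingers push the turntable's rim while the jug is not yet at the front (contact force between the fingers and turntable above 0.2 N and x of jug in the frame of susan_base above -0.085 m).
At the end, for the whole second after the job is handed in: The jug is within 22 mm (about 12 degrees) either side of the line from the tray's centre straight to the front, and at least 85 mm in front of the centre; the tray is still; all five pots stand upright in their places on the tray (small ones within 125 mm of its centre, crock within 20 mm) (x of jug in the frame of susan_base below -0.085 m and y of jug in the frame of susan_base between -0.022 and 0.022 m and angular speed of turntable below 0.05 rad/s and linear speed of jug below 0.02 m/s and angle between each of jug, sugar_bowl, egg_cup, ramekin, crock's own z axis and vertical below 0.15 rad and height (world z) of jug between 0.024 and 0.036 m and height (world z) of sugar_bowl between 0.024 and 0.036 m and height (world z) of egg_cup between 0.024 and 0.036 m and height (world z) of ramekin between 0.024 and 0.036 m and height (world z) of crock between 0.024 and 0.036 m and horizontal distance between each of jug, sugar_bowl, egg_cup, ramekin and susan_base below 0.125 m and horizontal distance between crock and susan_base below 0.02 m); the robot touches nothing.
It fails at once if the robot touches a pot on the tray (over 1 N) instead of the tray's rim (contact force between any of the fingers, the arm and jug above 1 N or contact force between any of the fingers, the arm and sugar_bowl above 1 N or contact force between any of the fingers, the arm and egg_cup above 1 N or contact force between any of the fingers, the arm and ramekin above 1 N or contact force between any of the fingers, the arm and crock above 1 N).
It fails at once if a pot is lifted off the tray (height (world z) of any of jug, sugar_bowl, egg_cup, ramekin, crock above 0.045 m).
It fails at once if a pot slides about on the tray or tips (angle between any of jug, sugar_bowl, egg_cup, ramekin, crock's own z axis and vertical above 0.3 rad or horizontal distance between any of jug, sugar_bowl, egg_cup, ramekin and susan_base above 0.125 m or horizontal distance between any of jug, sugar_bowl, egg_cup, ramekin and susan_base below 0.085 m or horizontal distance between crock and susan_base above 0.02 m).
It fails at once if something else on the table is shifted by more than 20 mm (distance of any of shaker, salad_spinner, roasting_tin from where it was at the start of the episode above 0.02 m).
It also fails if it takes over 64 s, if anything falls off the work surface, if the arm or the gripper's body presses on something with over 40 N, if the wrist force passes 120 N, or if a joint passes its speed limit or range.

## Working session

There is one attempt and no reset: what is moved stays moved. The work goes in short steps, Python scripts to look and compute and a shell command to move; the robot and the scene stay as the last step left them, time stands still between calls to the robot, and variables do not carry over. Pictures are saved under pics/ and viewed, at most 10 in all, crops included, and the job is handed in when it is done.

```bash
mkdir -p pics
cat > h.py <<'E'
import numpy as np, cv2
from rig import manip, get_image, camera_info
def cam(n):
    c=camera_info(n); R=cv2.Rodrigues(np.array(c["rvec"],float))[0]
    return np.array(c["mtx"],float),R,np.array(c["tvec"],float).ravel()
def ray(n,uv,z):
    K,R,t=cam(n); d=R.T@np.linalg.inv(K)@np.array([*uv,1.]); o=-R.T@t
    return o+d*(z-o[2])/d[2]
def proj(n,P):
    K,R,t=cam(n); p=K@(R@np.array(P,float)+t); return p[:2]/p[2]
E
python3 - <<'E'
from h import *
for n in("top","side"):
    cv2.imwrite(f"pics/{n}0.png",get_image(n)); K,R,t=cam(n); print(n,-R.T@t,K[0,0],R[2])
s=manip.get_state(); print(s["position"],s["ee_rot"],s["clock"],s["contact_force"])
E
```

```text
top [0.36411545 0.05400557 1.30211983] 477.4295481485415 [ 0.13389551 -0.00571895 -0.99097895]
side [ 0.37610344 -1.09231352  0.85962801] 454.40050109646137 [ 0.10594346  0.8026372  -0.5869834 ]
[ 0.20928436 -0.53504214  0.23050721] [-8.48280351e-04  9.82679519e-01  1.85311195e-01 -6.87711072e-05] 0.1 [-0.11062976 -0.50625363  0.06535195]
```

View pics/top0.png

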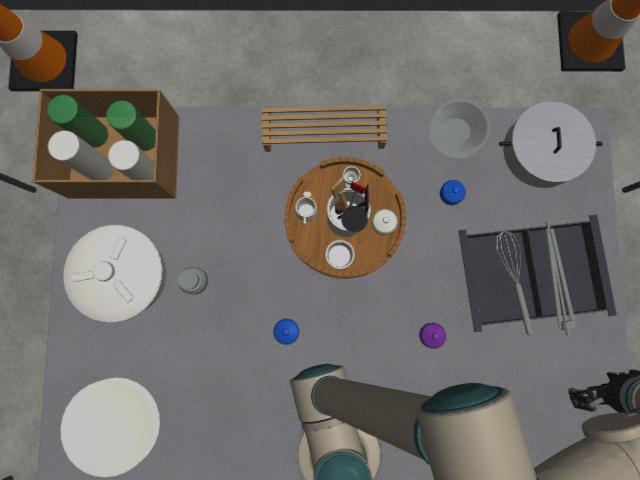

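View pics/side0.png

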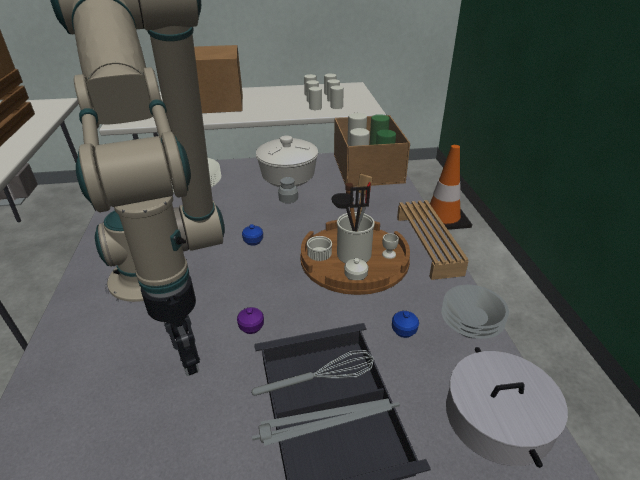

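The top view shows the tray around (345,217). Candidates on the tray:
- (306,208): a pot with projections, probably the jug
- (351,176): egg cup
- (385,222): sugar bowl with knob
- (340,255): ramekin

The blue and purple lookalikes at (286,331), (433,335) and (453,192) are off the tray. Next I'll take a metric crop to check the jug and find the gaps.

Run:
```python
from h import *
im=get_image("top")
# centre estimate: brown mask ellipse
c=ray("top",(345,217),0.05)[:2]; print(c)
def rect(im,n,z,c,half=.19,S=560):
    src=np.float32([proj(n,[c[0]+a*half,c[1]+b*half,z]) for a,b in((1,1),(1,-1),(-1,-1),(-1,1))])
    H=cv2.getPerspectiveTransform(src,np.float32([[0,0],[S,0],[S,S],[0,S]])); return cv2.warpPerspective(im,H,(S,S),flags=cv2.INTER_CUBIC)
r=rect(im,"top",.056,c); 
# fit outer circle at several heights
hsv=cv2.cvtColor(im,cv2.COLOR_BGR2HSV); m=cv2.inRange(hsv,(5,90,50),(20,255,255)); m[:150]=0;m[290:]=0;m[:,:270]=0;m[:,420:]=0
cn=max(cv2.findContours(m,0,1)[0],key=cv2.contourArea)[:,0]
h=cv2.convexHull(cn)[:,0]
P=np.array([ray("top",p,.056)[:2] for p in h]); print(cv2.minEnclosingCircle(P.astype(np.float32)))
P=np.array([ray("top",p,.03)[:2] for p in h]); print(cv2.minEnclosingCircle(P.astype(np.float32)))
print("jug",ray("top",(306,208),.092))
cv2.imwrite("pics/rect.png",r)
# side
K=camera_info("side")
```

```text
[ 0.61775702 -0.01954014]
((0.6186965703964233, -0.01841181144118309), 0.16406209766864777)
((0.6240083575248718, -0.019922778010368347), 0.1674831360578537)
jug [0.63298018 0.08364682 0.092     ]
```

View pics/rect.png

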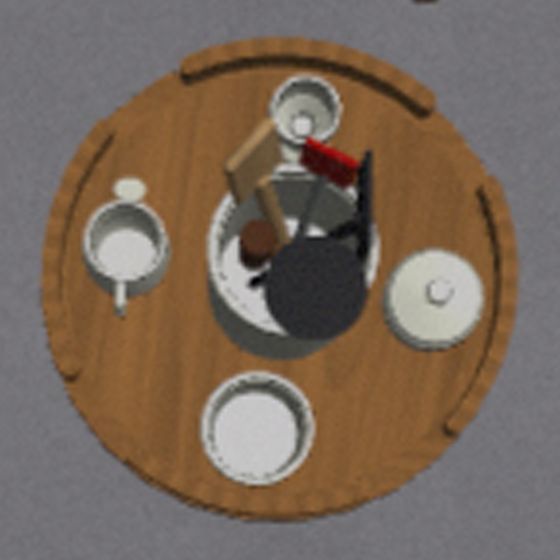

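Rectified crop: the pot at (124,240) has a spout at (130,188) and a handle at (122,295). It is the only one with both, so it's the jug. It sits at about 80° around the tray (0° = +x), so the tray needs about +99° counter-clockwise. The gaps are at about 36.5°, 126.5°, 216.5° and -53.5°, as the 330 mm ring geometry predicts, and the fitted rim radius is 164 mm. I'll use the gap at 126.5° and sweep it across the front, away from the utensils.

```bash
cat >> h.py <<'E'
C=np.array([.6187,-.0184])
def go(ang,r,z,c=C):
    s=manip.get_state(); p=np.array(s["position"]); w,x,y,zz=s["ee_rot"]
    from scipy.spatial.transform import Rotation as Ro
    R=Ro.from_quat([x,y,zz,w]).as_matrix(); a=np.radians(ang)
    T=np.array([c[0]+r*np.cos(a),c[1]+r*np.sin(a),z])
    print("t",s["clock"],"p",p.round(4),"yaw",np.degrees(np.arctan2(R[1,0],R[0,0])).round(1),"tool mm",(R.T@(T-p)*1000).round(1),"F",np.round(s["contact_force"],1),"w",s["width"])
    q=p[:2]-c; print("finger r,ang",np.hypot(*q).round(4),np.degrees(np.arctan2(q[1],q[0])).round(1)%360)
def tri(a,b):
    A=[];
    K1,R1,t1=cam("top");K2,R2,t2=cam("side")
    X=cv2.triangulatePoints(K1@np.c_[R1,t1],K2@np.c_[R2,t2],np.float64(a).reshape(2,1),np.float64(b).reshape(2,1)).ravel(); return X[:3]/X[3]
E
python3 - <<'E'
from h import *
print("ramekin top",tri((340,254),(319,243)).round(3),"sugar knob",tri((386,220),(356,261)).round(3))
for a in (126.5,216.5): print(a,[proj("side",[C[0]+.162*np.cos(np.radians(a+d)),C[1]+.162*np.sin(np.radians(a+d)),.056]).round() for d in(-11,11)])
E
python3 -m crank '{"translation":[[0,0,0],[0,0,0],[33.5,-25.2,0],[33.5,-25.2,0],[33.5,-25.2,0],[33.5,-25.2,0],[33.5,-25.2,0],[33.5,-25.2,0]],"roll":[-0.132,-0.132,0,0,0,0,0,0],"fingers":[0,0,0,0,0,0,0,0]}' 40
python3 -m crank '{"translation":[[33.5,-25.2,0],[33.5,-25.2,0],[33.5,-25.2,0],[33.5,-25.2,0],[33.5,-25.2,0],[33.5,-25.2,0],[33.5,-25.2,0],[33.5,-25.2,0]],"roll":[0,0,0,0,0,0,0,0],"fingers":[0,0,0,0,0,0,0,0]}'
python3 - <<'E'
from h import *
go(127,.158,.12)
E
```

```text
ramekin top [ 0.516 -0.005  0.071] sugar knob [ 0.603 -0.124  0.085]
126.5 [array([324., 222.]), array([310., 230.])]
216.5 [array([308., 265.]), array([323., 275.])]
clock: 0.95
position: [0.2812, -0.2927, 0.2311]
ee_rot: [-0.0, 0.95, 0.313, 0.0]
contact_force: [1.0, -0.3, 0.0]
width: -0.0001
gripper_force: 0.0
clock: 1.75
position: [0.3767, 0.0287, 0.2313]
ee_rot: [0.0, 0.95, 0.313, 0.0]
contact_force: [1.2, -0.6, 0.4]
width: 0.0003
gripper_force: 0.0
t 1.75 p [0.3767 0.0287 0.2313] yaw 36.5 tool mm [165.1  23.8 111.4] F [ 1.2 -0.6  0.4] w 0.00025323092332516027
finger r,ang 0.2466 169.0
```

Heights check out: ramekin top 71 mm (expected 72), and both pots are about 105 mm from the centre. Next I move above the gap, down to z = 0.12, then look.

```bash
python3 -m crank '{"translation":[[41,6,0],[41,6,0],[41,6,0],[42,6,0],[0,0,37],[0,0,37],[0,0,37],[0,0,0]],"roll":[0,0,0,0,0,0,0,0],"fingers":[0,0,0,0,0,0,0,0]}'
python3 - <<'E'
from h import *
go(127,.158,.04)
a=get_image("top")[130:310,230:450];b=get_image("side")[170:310,250:470]
cv2.imwrite("pics/look1.png",np.vstack([cv2.resize(a,(770,320*1),interpolation=2) if 0 else cv2.resize(a,None,fx=2,fy=1.9,interpolation=2),cv2.resize(b,None,fx=2,fy=1.8,interpolation=2)]))
for n in("top","side"):print(n,proj(n,manip.get_state()["position"]).round())
E
```

```text
clock: 2.55
position: [0.5193, 0.1056, 0.1154]
ee_rot: [-0.001, 0.95, 0.313, -0.006]
contact_force: [-0.6, 0.6, -0.2]
width: 0.0002
gripper_force: 0.0
t 2.55 p [0.5193 0.1056 0.1154] yaw 36.5 tool mm [ 5.6  1.3 75.4] F [-0.6  0.6 -0.2] w 0.0001579336100945252
finger r,ang 0.1589 128.7
top [297. 248.]
side [317. 209.]
```

View pics/look1.png

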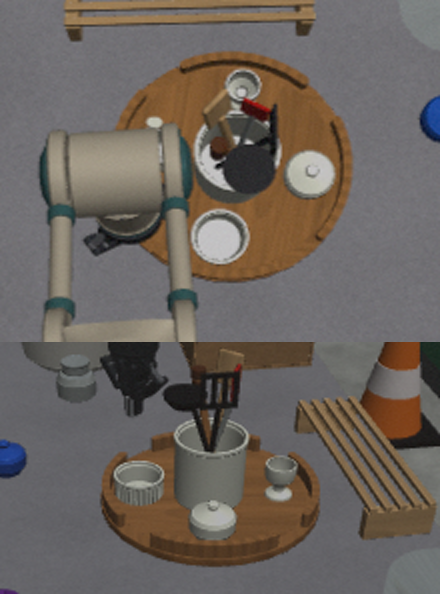

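Side crop: the closed fingertips at about (133,412) hang over the rim gap, which runs from (125,460) to (152,445). The projected gap ends agree. Descending now.

```bash
python3 -m crank '{"translation":[[5,1,15],[0,0,20],[0,0,20],[0,0,0]],"roll":[0,0,0,0],"fingers":[0,0,0,0]}'
python3 -m crank '{"translation":[[0,0,10],[0,0,8],[0,0,0]],"roll":[0,0,0],"fingers":[0,0,0]}'
python3 - <<'E'
from h import *
go(127,.158,.04)
E
```

```text
clock: 3.05
position: [0.5283, 0.1079, 0.0656]
ee_rot: [-0.0, 0.95, 0.313, -0.0]
contact_force: [-0.3, 1.2, 0.2]
width: -0.0
gripper_force: 0.0
clock: 3.35
position: [0.5281, 0.1079, 0.0472]
ee_rot: [0.0, 0.95, 0.313, -0.0]
contact_force: [-0.7, -0.5, -0.5]
width: 0.0001
gripper_force: 0.0
t 3.35 p [0.5281 0.1079 0.0472] yaw 36.5 tool mm [-3.7 -2.6  7.2] F [-0.7 -0.5 -0.5] w 9.353869352971415e-05
finger r,ang 0.1554 125.6
```

```bash
python3 -m crank '{"translation":[[0,-2,7],[0,0,0],[-4,0.1,0],[-4,0.1,0],[-4,0.1,0],[-4,0.1,0],[-4,0.1,0],[-4,0.1,0]],"roll":[0,0,-0.026,-0.026,-0.026,-0.026,-0.026,-0.026],"fingers":[0,0,0,0,0,0,0,0]}'
python3 - <<'E'
from h import *
go(135,.158,.04)
E
```

```text
clock: 4.15
position: [0.5095, 0.0939, 0.0405]
ee_rot: [-0.0, 0.922, 0.387, 0.001]
contact_force: [0.2, 1.6, -1.4]
width: -0.0001
gripper_force: 0.6
t 4.15 p [0.5095 0.0939 0.0405] yaw 45.5 tool mm [-2.2 -1.4  0.5] F [ 0.2  1.6 -1.4] w -0.00011627318076166917
finger r,ang 0.1567 134.2
```

```bash
python3 -m crank '{"translation":[[-5,0,0],[-7,0.1,0],[-8.2,0.2,0],[-8.2,0.2,0],[-8.2,0.2,0],[-8.2,0.2,0],[-8.2,0.2,0],[-8.2,0.2,0]],"roll":[-0.032,-0.045,-0.052,-0.052,-0.052,-0.052,-0.052,-0.052],"fingers":[0,0,0,0,0,0,0,0]}'
python3 - <<'E'
from h import *
go(159,.158,.04)
E
```

```text
clock: 4.95
position: [0.4752, 0.0432, 0.0405]
ee_rot: [-0.0, 0.83, 0.558, 0.0]
contact_force: [0.1, 2.0, 0.7]
width: 0.0001
gripper_force: 0.6
t 4.95 p [0.4752 0.0432 0.0405] yaw 67.8 tool mm [-6.1 -1.8  0.5] F [0.1 2.  0.7] w 8.341526193007537e-05
finger r,ang 0.1562 156.8
```

```bash
python3 -m crank '{"translation":[[-8.2,0.2,0],[-8.2,0.2,0],[-8.2,0.2,0],[-8.2,0.2,0],[-8.2,0.2,0],[-8.2,0.2,0],[-8.2,0.2,0],[-8.2,0.2,0]],"roll":[-0.052,-0.052,-0.052,-0.052,-0.052,-0.052,-0.052,-0.052],"fingers":[0,0,0,0,0,0,0,0]}'
python3 - <<'E'
from h import *
go(183,.158,.04)
a=get_image("top")[130:310,230:450];b=get_image("side")[170:310,250:470]
cv2.imwrite("pics/look2.png",np.vstack([cv2.resize(a,None,fx=2,fy=1.9,interpolation=2),cv2.resize(b,None,fx=2,fy=1.8,interpolation=2)]))
E
```

```text
clock: 5.75
position: [0.4629, -0.021, 0.0403]
ee_rot: [-0.001, 0.697, 0.717, -0.0]
contact_force: [-0.4, 2.3, 0.2]
width: 0.0001
gripper_force: 0.6
t 5.75 p [ 0.4629 -0.021   0.0403] yaw 91.7 tool mm [-5.7 -2.2  0.3] F [-0.4  2.3  0.2] w 7.611395202254728e-05
finger r,ang 0.1558 180.9
```

View pics/look2.png

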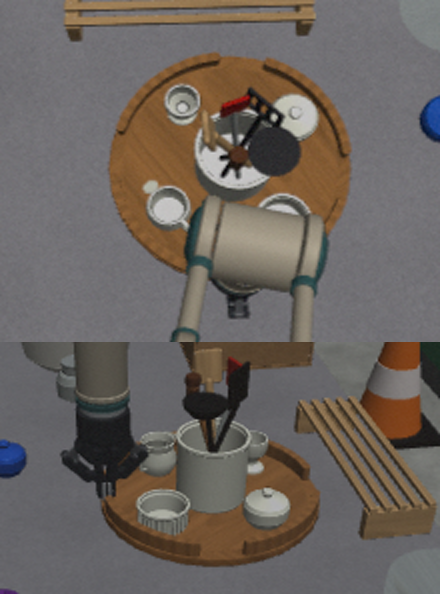

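The tray turned about 48° with the pots riding along. The jug is now front-left at (170,205) in the crop, so I keep pushing.

```bash
python3 -m crank '{"translation":[[-8.2,0.2,0],[-8.2,0.2,0],[-8.2,0.2,0],[-8.2,0.2,0],[-8.2,0.2,0],[-8.2,0.2,0],[-8.2,0.2,0],[-8.2,0.2,0]],"roll":[-0.052,-0.052,-0.052,-0.052,-0.052,-0.052,-0.052,-0.052],"fingers":[0,0,0,0,0,0,0,0]}'
python3 -m crank '{"translation":[[-8.2,0.2,0],[-8.2,0.2,0],[-8.2,0.2,0],[-8.2,0.2,0],[-7,0.2,0],[-5,0.1,0],[-3,0,0],[0,0,0]],"roll":[-0.052,-0.052,-0.052,-0.052,-0.045,-0.032,-0.02,0],"fingers":[0,0,0,0,0,0,0,0]}'
python3 - <<'E'
from h import *
go(231,.158,.04)
a=get_image("top")[130:310,230:450];b=get_image("side")[170:310,250:470]
cv2.imwrite("pics/look3.png",np.vstack([cv2.resize(a,None,fx=2,fy=1.9,interpolation=2),cv2.resize(b,None,fx=2,fy=1.8,interpolation=2)]))
E
```

```text
clock: 6.65
position: [0.4782, -0.0841, 0.0403]
ee_rot: [-0.001, 0.534, 0.845, -0.0]
contact_force: [-1.9, 0.2, 0.3]
width: -0.0002
gripper_force: 0.6
clock: 7.45
position: [0.5059, -0.124, 0.0404]
ee_rot: [0.0, 0.4, 0.916, 0.0]
contact_force: [1.0, 0.3, 0.2]
width: -0.0003
gripper_force: 0.0
t 7.45 p [ 0.5059 -0.124   0.0404] yaw 132.8 tool mm [-21.7  -1.9   0.4] F [1.  0.3 0.2] w -0.0003363994097659406
finger r,ang 0.1545 223.1
```

View pics/look3.png

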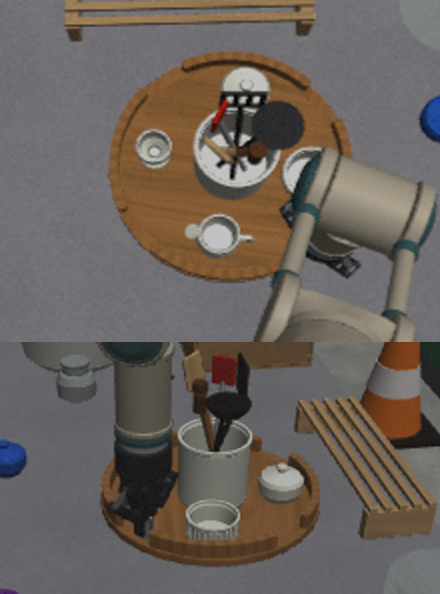

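Run:
```python
from h import *
im=get_image("top"); hsv=cv2.cvtColor(im,cv2.COLOR_BGR2HSV)
m=cv2.inRange(hsv,(0,0,120),(180,70,255)); m[:235]=0; m[275:]=0; m[:,:328]=0; m[:,350:]=0
v,u=np.nonzero(m); print(u.mean(),v.mean(),u.min(),u.max(),v.min(),v.max())
for p in((338.5,253.5),(338.5,252.5)):
    X=ray("top",p,.092)[:2]-C; print(X,np.hypot(*X),np.degrees(np.arctan2(X[1],X[0])))
```

```text
338.1081081081081 253.64864864864865 328 349 243 263
[-0.10437721  0.01873011] 0.10604441621264951 169.8267539077367
[-0.10180247  0.01871329] 0.10350811084495305 169.58419038568542
```

```bash
python3 -m crank '{"translation":[[-5,0.1,0],[-7,0.1,0],[-7,0.1,0],[-5,0.1,0],[-4,0.1,0],[0,0,0],[0,0,0]],"roll":[-0.032,-0.045,-0.045,-0.032,-0.026,0,0],"fingers":[0,0,0,0,0,0,0]}'
python3 - <<'E'
from h import *
go(233.4,.158,.04)
im=get_image("top"); hsv=cv2.cvtColor(im,cv2.COLOR_BGR2HSV)
cv2.imwrite("pics/look4.png",cv2.resize(im[180:300,280:440],None,fx=4,fy=4,interpolation=2))
E
```

```text
clock: 8.3
position: [0.5262, -0.1426, 0.0403]
ee_rot: [0.0, 0.316, 0.949, -0.0]
contact_force: [0.3, 0.3, 0.8]
width: 0.0001
gripper_force: 0.0
t 8.3 p [ 0.5262 -0.1426  0.0403] yaw 143.1 tool mm [-0.2 -3.2  0.3] F [0.3 0.3 0.8] w 9.400182733491382e-05
finger r,ang 0.1548 233.3
```

View pics/look4.png

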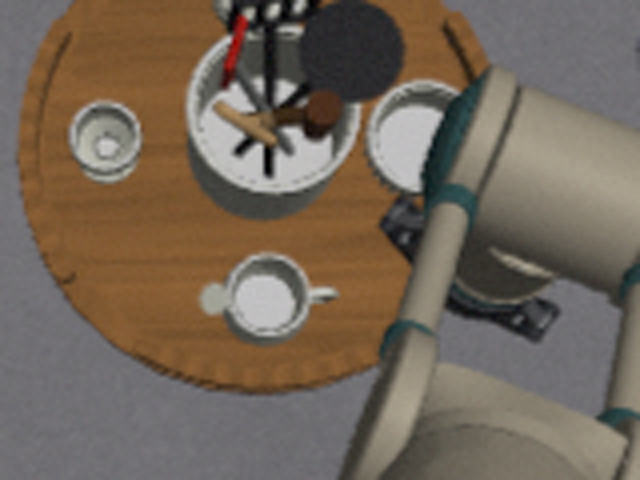

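Jug rim centre at crop (267,293), which is full-image (346.8,253.3). That puts it about 2 mm off the front line and 104 mm out, so it's on target. Withdrawing outwards and up.

```bash
python3 -m crank '{"translation":[[3,0,0],[2,-8,0],[0,-20,0],[0,-20,0],[0,0,-30],[0,0,-40],[0,0,-40],[0,0,-40]],"roll":[0,0,0,0,0,0,0,0],"fingers":[0,0,0,0,0,0,0,0]}'
python3 -m crank '{"translation":[[0,-30,0],[0,-40,0],[0,-40,0],[0,-40,0],[0,-40,0],[0,0,0],[0,0,0],[0,0,0]],"roll":[0,0,0,0,0,0,0,0],"fingers":[0,0,0,0,0,0,0,0]}'
python3 - <<'E'
from h import *
go(233,.3,.2)
im=get_image("top")
cv2.imwrite("pics/look5.png",im)
E
```

```text
clock: 9.15
position: [0.4924, -0.1782, 0.1917]
ee_rot: [-0.0, 0.316, 0.949, -0.0]
contact_force: [0.7, -0.7, -0.6]
width: 0.0001
gripper_force: 0.0
clock: 9.95
position: [0.3795, -0.3293, 0.1902]
ee_rot: [-0.0, 0.316, 0.949, 0.0]
contact_force: [-0.5, -0.8, -0.2]
width: 0.0001
gripper_force: 0.0
t 9.95 p [ 0.3795 -0.3293  0.1902] yaw 143.2 tool mm [-4.2 92.2 -9.7] F [-0.5 -0.8 -0.2] w 0.00011544675881905111
finger r,ang 0.3922 232.4
```

View pics/look5.png

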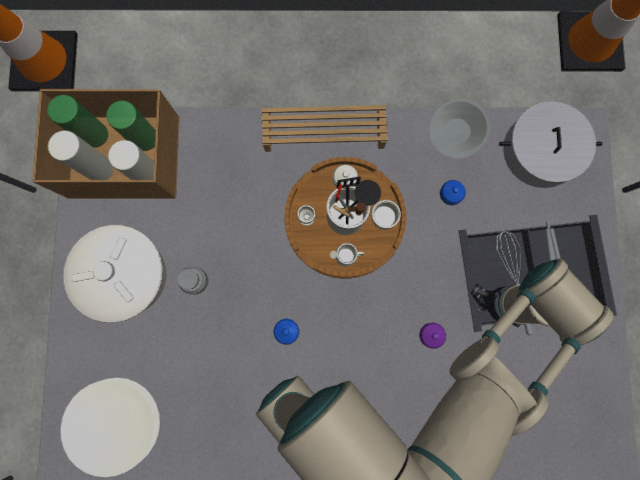

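The jug is at (347,254), straight in front of the tray centre at (345,217). All the pots are upright, nothing else has shifted, and the hand is clear at z = 0.19. Handing in.

```bash
python3 -c "
from rig import manip
print(manip.sign_off())"
```

```text
the job is handed in; nothing more can be done
None
```

I turned the tray about 99° counter-clockwise by its rim, and by my camera measurement the jug now stands about 2 mm off the front line and 104 mm from the centre; the pots are upright, the hand is clear, and the job was handed in at about 10 s, though the sign-off returned no verdict.

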